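# Find the pump flange that rocks

## Task

One of the two round pump flanges on the bench has its centre spigot standing proud of its rim. Find it with the straightedge: lay it centred across a flange, let go, and press down first on the end with the hole and then on the plain end, each with a steady push of about one kilogram (10 N) held for a second, to see whether it rocks. Finish with the straightedge lying loose and centred across the flange on which it rocked, and leave everything else on the bench alone.

Things in the scene. Friction and masses are not known exactly. Their poses are not given: they have to be found in the camera images.
- straightedge: steel straightedge bar, 160 mm long (x axis), 24 mm wide (y), 8 mm thick, with an upright black grip in the middle, 40 mm long, 14 mm wide, top 42 mm above the underside; 0.2 to 0.35 kg. Origin at the centre of the underside, z up, x towards the end with the hole. Starts flat on the bench. The flange is only 20 mm wider than the bar is long: keep the bar centred within about 10 mm.
- holed_end (a point): bar's top face at the dark round hole (12 mm wide), 68 mm from the bar's centre, 8 mm above its underside. Press 58 to 75 mm from the centre until the end bears on the rim, however far down that is, and keep a steady push of 10 N or so (9 to 11 is good) for a second; any knock over 40 N between bar and flange damages the sealing face.
- plain_end (a point): bar's top face at the end without a hole, 68 mm from the bar's centre, 8 mm above its underside; pressed like the other. On a sound flange nothing moves when an end is pressed; on the faulty one the bar pivots on the spigot: under 1 N the pressed end goes down to the rim and the other end rises. Let go, the bar wobbles a second or two and lies level.
- flange_1: round aluminium flange fixed on the bench's left (+y), face up, 180 mm wide; origin at the centre of its underside, z up. Its sealing face is a flat ring, 70 to 90 mm from the centre, whose height is not known exactly: 24.5 to 30 mm above the bench, rigid. Inside is a recess, floor 13 to 18 mm above the bench, with a steel spigot in the middle, 20 mm wide.
- flange_2: the same flange on the bench's right (-y), same origin; its ring height differs, within the same limits. Exactly one of the two is faulty, at random: its spigot top is 32 mm above the bench, 2 to 7.5 mm proud of the ring; on the sound one the top is 23.5 mm above the bench, below the ring.
- vial: small sample jar, 26 mm wide, 50 mm tall, on the bench between the flanges; not part of the job, to be left alone. Origin at the underside
- oring: black rubber ring, 52 mm wide, 6 mm high, on the bench between the flanges; not part of the job, to be left alone. Origin at the underside
- spanner: steel spanner 160 mm long, lying at the right of the bench; not part of the job, to be left alone. Origin at the underside
- driver: screwdriver 180 mm long, lying at the left of the bench; not part of the job, to be left alone. Origin at the underside
- beaker: glass beaker, 66 mm wide, 80 mm tall, at the far left; not part of the job, to be left alone. Origin at the underside
- reagent: white bottle, 68 mm wide, 160 mm tall, at the far right; not part of the job, to be left alone. Origin at the underside
Things that resemble listed ones, but are neither listed nor needed, are in the scene too. Leave any pink look-alike of the flange_2 alone.

How it is judged:
By the outcome, as a careful person would: the job done as asked, in the order asked, and still so for the second after the job is handed in, with the robot touching nothing.
It also fails if it takes over 72 s, if anything falls off the work surface, if the arm or the gripper's body presses on something with over 40 N, if the wrist force passes 120 N, or if a joint passes its speed limit or range.

## Robot

A 6-joint arm with a two-finger parallel gripper is mounted at the origin on the work surface. World frame = base frame: x ahead of the robot, y to its left, z up, the work surface at z = 0. Lengths are in mm, angles in rad, forces in N, time in s.
With the tool pointing down it reaches from about 350 to 850 mm from the base axis. Payload 8.1 kg.
Tool frame: the origin (TCP) lies midway between the tips of the shut fingers; the grasp point (between the pads) lies 19 mm behind it (bot.grip_depth is the z of the grasp point in the tool frame, in mm); z points along the fingers, y is the line along which they close (so a half turn about z gives the same grasp; the last joint's range is limited). The gripper opens to 93 mm and grips with 3 to 60 N. Pads are 15 mm wide; open, the fingers measure 128 mm over their backs; the gripper's body (75 mm by 188 mm) begins 65 mm behind the grasp point.
Start: joints at [-1.323, 0.13, 1.488, -0, 1.523, -0.085], TCP at [196.034, -567.076, 218.635] pointing down, gripper open.
Joint ranges: [-2.96, 2.96], [-0.89, 2.26], [0.02, 2.5], [-1.34, 4.48], [0, 2.73], [-2.66, 2.66]. Speed limits (rad/s): [2.39, 2.39, 2.79, 3.14, 3.14, 3.14].

## Interface

Orientations are given as a unit quaternion [w, x, y, z].
In Python, from bench import bot gives the robot as it stands.
- The arm moves only by the tool play_rows, never from a script. Its arguments are lists of equal length, an entry for each row: "linear": the shift along the tool's x, y, z in mm, a list of three; "roll": the turn about the tool's z in degrees. In form: {"linear": [[tx, ty, tz], ...], "roll": [roll, ...]}. A call has 1 to 12 rows; each row shifts and turns the commanded pose from where the row before left it, along the tool's axes as they then stand; what a row does not reach is not made up. A row lasts 1/8 s, in which the tool goes at most 62.5 mm and 10.7 degrees, less where a joint would pass 70% of its speed; a pose out of reach is approached as far as the arm can. A call with a gripper value outside its range is refused whole. "gripper" is the finger opening in mm, from 0 to 93, set as the call begins (left out, the last holds). The fingers move at their own pace and stop on an object; "force" is the grip in N (left out, the last holds). Time passes only in rows, so rows that do not move let the fingers close. It gives the time, the measured TCP pose, the force, the opening and the grip force at its end, in the units of the state.
- bot.state(): the state, without advancing time (a new reading comes with each control period).
- bot.get_image(name): name is "side" or "top" or "wrist"; returns a dict with "color" (384x512x3 uint8, blue, green, red), "intrinsics" (3x3 intrinsics, pixels), "dist" ([k1, k2, p1, p2, k3] as OpenCV has them; the pictures are not rectified), "rvec" (rotation vector, rad) and "tvec" (3), from world to camera coordinates, as OpenCV has them. Camera axes: x right, y down, z forward; pixel columns grow to the right and rows downward; lengths in mm; the calibration is good to about 2 mm. A picture is of the moment at which its call begins. There is no depth.
- bot.sign_off(): hands the job in; it is judged then, once.
The state is a dict: "time": time; "qpos": joint angles; "qvel": joint speeds; "effort": joint torques, N m; "eef_pos": TCP position; "tool_rot": TCP orientation; "contact_force": force on the tool from outside, world axes, zero at the start; "ft_torque": the same for the moment, N m; "gripper_width": finger opening in mm; "finger_force": force on a finger pad.
Only numpy, scipy, OpenCV 4.12 (cv2) and the standard library are available. Lean on these libraries where they do the work, as an engineer would, in place of code of your own. Each camera call takes 0.05 s, during which the arm holds its last target. There are 200 camera calls.

## Working session

There is one attempt and no reset: what is moved stays moved. The work goes in short steps, Python scripts to look and compute and a tool call to move; the robot and the scene stay as the last step left them, time stands still between calls to the robot, and variables do not carry over. Pictures are saved under pics/ and viewed, at most 10 in all, crops included, and the job is handed in when it is done.

Besides the shell and the picture viewer there is one more tool, called after "Call:" in YAML: its name, and indented under it one key for each argument. play_rows: Moves the arm, as the interface text tells. Its arguments: {"type":"object","properties":{"linear":{"type":"array","items":{"type":"array","items":{"type":"number"}}},"roll":{"type":"array","items":{"type":"number"}},"gripper":{"type":"number"},"force":{"type":"number"}},"required":["linear","roll"]}

```bash
mkdir -p pics; ls
cat > h.py <<'E'
import numpy as np, cv2
from bench import bot
def pose():
    s=bot.state(); return s
def save(n,f):
    im=bot.get_image(n); cv2.imwrite(f,im["color"]); np.savez(f[:-4],**{k:np.array(im[k],float) for k in("intrinsics","dist","rvec","tvec")}); return im
def back(f,px,z):
    "pixels -> world at height z"
    c=np.load(f[:-4]+".npz"); R=cv2.Rodrigues(c["rvec"])[0]; t=c["tvec"].reshape(3)
    u=cv2.undistortPoints(np.array(px,float).reshape(-1,1,2),c["intrinsics"],c["dist"]).reshape(-1,2)
    d=np.c_[u,np.ones(len(u))]@R; C=-R.T@t
    return C+d*((z-C[2])/d[:,2])[:,None]
def proj(f,P):
    c=np.load(f[:-4]+".npz"); return cv2.projectPoints(np.array(P,float).reshape(-1,1,3),c["rvec"],c["tvec"],c["intrinsics"],c["dist"])[0].reshape(-1,2)
E
python3 - <<'E'
from h import *
a=save("top","pics/top.png");b=save("side","pics/side.png")
print(bot.state())
cv2.imwrite("pics/topb.png",cv2.resize(a["color"],(800,600),interpolation=cv2.INTER_CUBIC))
E
```

```text
pics
{'time': 0.1, 'qpos': array([-1.32342151e+00,  1.31093240e-01,  1.48914275e+00, -3.14851362e-05,
        1.52299159e+00, -8.53716979e-02]), 'qvel': array([ 0.00075085, -0.00116507, -0.00097701,  0.00065907, -0.00019017,
        0.00217886]), 'effort': array([ 1.03239487e-03, -5.61340284e+01, -4.93098342e+01,  7.70116900e-02,
        2.90112826e-02, -6.23576352e-05]), 'eef_pos': array([ 195.8870596 , -566.59360038,  217.70297544]), 'tool_rot': array([-8.13511025e-04,  9.86191408e-01,  1.65607481e-01, -8.18158493e-05]), 'contact_force': array([ 0.5731888 , -0.90623182, -0.09177951]), 'ft_torque': array([-0.02070994,  0.01124354, -0.01810036]), 'finger_force': 0.0, 'gripper_width': 92.95224515567297}
```

View pics/topb.png

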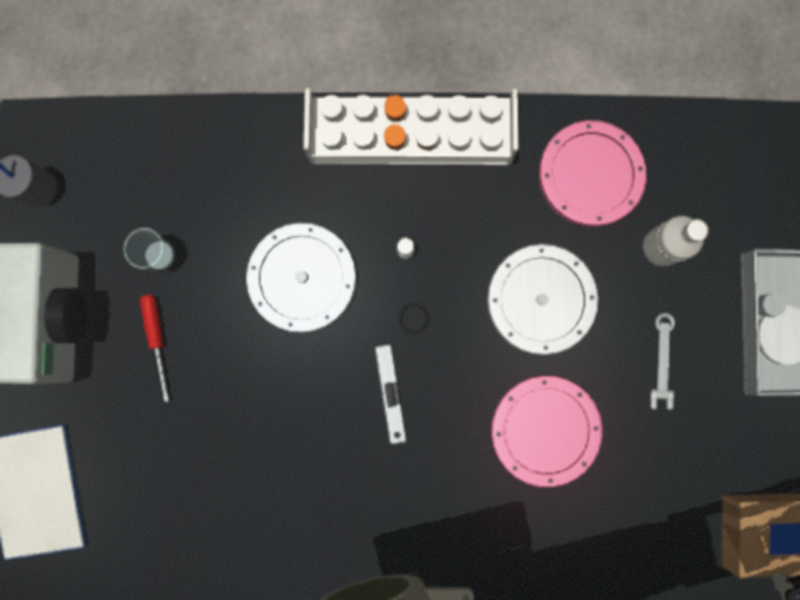

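View pics/side.png

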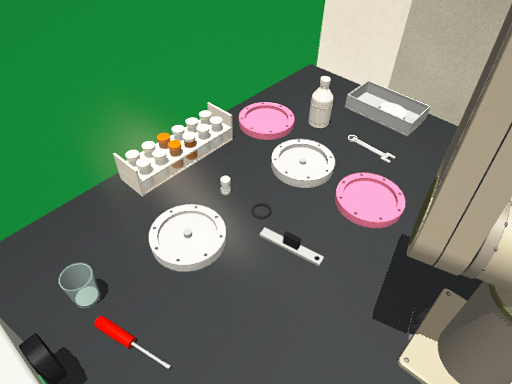

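The top view (800x600) shows flange_1 at about (301,277), flange_2 at (543,299) and the straightedge from (384,347) to (398,441). Its hole is at (397,435), the near end. Pink look-alikes are at (593,173) and (547,431).

Run:
```python
from h import *
f="pics/top.png"; im=cv2.imread(f); s=512/800
hsv=cv2.cvtColor(im,cv2.COLOR_BGR2HSV); m=((hsv[...,2]>125)&(hsv[...,1]<70)).astype(np.uint8)
cs,_=cv2.findContours(m,cv2.RETR_EXTERNAL,cv2.CHAIN_APPROX_NONE)
for n,c0,z in(("f1",(301,277),27),("f2",(543,299),27),("bar",(383,357),8)):
    p=(c0[0]*s,c0[1]*s)
    c=max(cs,key=lambda c:cv2.pointPolygonTest(c,p,True))
    W=back(f,c.reshape(-1,2)+0.,z)[:,:2].astype(np.float32)
    if n!="bar":
        print(n,cv2.minEnclosingCircle(W),cv2.fitEllipse(W))
    else: print(n,cv2.minAreaRect(W),len(c))
# bar: whole outline mask incl. both pieces
cs2=[c for c in cs if 370*s<c.reshape(-1,2).mean(0)[0]<412*s and 340*s<c.reshape(-1,2).mean(0)[1]<450*s]
W=np.vstack([back(f,c.reshape(-1,2)+0.,8)[:,:2] for c in cs2]).astype(np.float32)
print(cv2.minAreaRect(W)); print(back(f,[(384*s,347*s),(397*s,435*s),(398*s,441*s)],8))
g=back(f,[(405*s,245*s),(414*s,318*s)],10);print(g)
s_=bot.state();print(s_["eef_pos"],bot.grip_depth)
R=cv2.Rodrigues
from scipy.spatial.transform import Rotation as Ro
q=s_["tool_rot"];print(Ro.from_quat([q[1],q[2],q[3],q[0]]).as_matrix().round(3))
```

```text
f1 ((620.5463256835938, 179.68064880371094), 91.41557312011719) ((620.444580078125, 179.6471405029297), (179.7763214111328, 180.40528869628906), 156.4991455078125)
f2 ((586.6519165039062, -220.47396850585938), 91.16980743408203) ((586.7103271484375, -220.5994415283203), (179.49710083007812, 180.23431396484375), 31.235870361328125)
bar ((429.0003662109375, 29.88047218322754), (162.3167266845703, 26.479461669921875), 9.643940925598145) 149
((429.0003662109375, 29.88047218322754), (162.3167266845703, 26.479461669921875), 9.643940925598145)
[[505.6426274   39.95179439   8.        ]
 [360.62532098  17.20631539   8.        ]
 [350.78188538  15.47916051   8.        ]]
[[676.59999804   6.28289349  10.        ]
 [554.10639054  -9.53920454  10.        ]]
[ 195.8870596  -566.59360038  217.70297544] -18.8
[[ 0.945  0.327 -0.   ]
 [ 0.327 -0.945  0.002]
 [ 0.    -0.002 -1.   ]]
```

Call:
play_rows:
  linear:
    - [34.6,-40.6,0]
    - [34.6,-40.6,0]
    - [34.6,-40.6,0]
    - [34.6,-40.6,0]
    - [34.6,-40.6,0]
    - [34.6,-40.6,0]
    - [34.6,-40.6,0]
    - [34.6,-40.6,0]
    - [34.6,-40.6,0]
    - [34.6,-40.6,0]
    - [34.6,-40.6,0]
    - [34.6,-40.6,0]
  roll: [0,0,0,0,0,0,0,0,0,0,0,0]
  gripper: 60

```text
time: 1.6
eef_pos: [429.5, 30.8, 218.5]
tool_rot: [0.0, 0.986, 0.166, 0.0]
contact_force: [1.0, 0.1, 0.1]
gripper_width: 60.0
finger_force: 0.0
```

Call:
play_rows:
  linear:
    - [0,0,40]
    - [0,0,40]
    - [0,0,0]
    - [0,0,0]
  roll: [9.8,0,0,0]

```text
time: 2.1
eef_pos: [429.8, 28.9, 140.0]
tool_rot: [0.0, 0.997, 0.081, 0.0]
contact_force: [-0.4, 0.5, -0.3]
gripper_width: 60.1
finger_force: 0.0
```

```bash
cat >> h.py <<'E'
from scipy.spatial.transform import Rotation as Ro
def totool(goal,yaw=None):
    s=bot.state(); q=s["tool_rot"]; R=Ro.from_quat([q[1],q[2],q[3],q[0]]).as_matrix()
    y=np.degrees(np.arctan2(R[1,0],R[0,0])); print("t",round(s["time"],2),"tcp",s["eef_pos"].round(1),"yaw",y.round(2),"F",s["contact_force"].round(1))
    print("shift tool",(R.T@(np.array(goal)-s["eef_pos"])).round(1), "roll",None if yaw is None else round(y-yaw,2))
E
python3 - <<'E'
from h import *
a=save("wrist","pics/w1.png")
totool((429,29.9,12),9.3)
s=cv2.imread("pics/side.png")
A=cv2.resize(s[200:270,140:240],(800,560),interpolation=cv2.INTER_CUBIC)[:, :]
B=cv2.resize(s[130:200,255:355],(800,560),interpolation=cv2.INTER_CUBIC)
o=np.vstack([cv2.resize(A,(400,280)),cv2.resize(B,(400,280))])
cv2.imwrite("pics/c1.png",np.hstack([o,cv2.resize(a["color"],(400,560))]))
E
```

```text
t 2.15 tcp [430.4  28.8 140.6] yaw 9.25 F [0.7 0.6 0.1]
shift tool [ -1.6  -1.4 128.6] roll -0.05
```

View pics/c1.png

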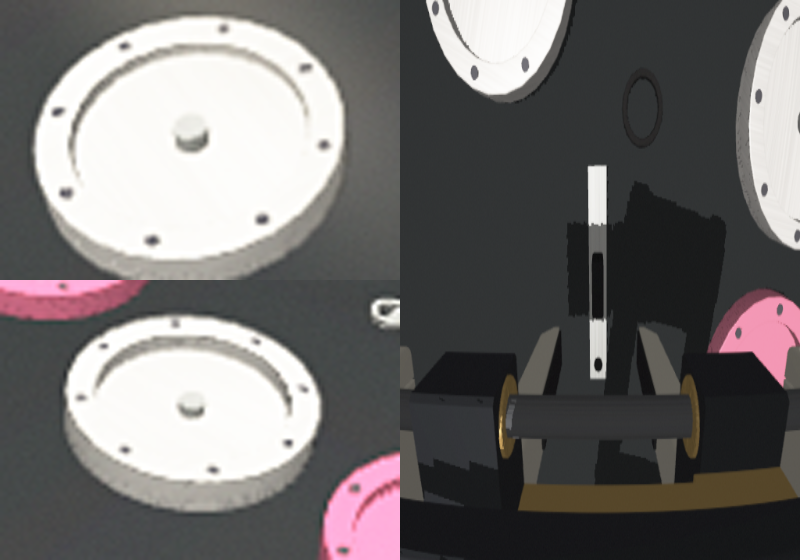

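The left crops show flange_1's spigot top (side pixel about 187.7,231.7) standing slightly above the rim-ellipse centre, while flange_2's (302.7,159.5) sits about level with it. In the wrist view the bar lies straight between the fingers, with the hole at the near end.

Run:
```python
from h import *
for c in((620.5,179.7),(586.7,-220.5)):
    for z in(23.5,32): print(z,proj("pics/side.png",[(*c,z)]).round(2),proj("pics/top.png",[(*c,z)]).round(2))
print(proj("pics/w1.png",[(429,29.9,42),(429+67*-.987,29.9-67*.162,8),(429+80*.987,29.9+80*.162,8)]))
```

```text
23.5 [[187.54 232.48]] [[192.07 177.1 ]]
32 [[187.15 230.18]] [[191.57 176.7 ]]
23.5 [[302.9  158.96]] [[346.91 191.08]]
32 [[303.22 156.66]] [[347.5  190.78]]
[[253.80943998 198.87712615]
 [254.01449522 248.74201067]
 [253.70157557 112.91663405]]
```

Call:
play_rows:
  linear:
    - [-1.6,-1,50]
    - [0,0,45]
    - [0,0,20]
    - [0,0,13]
    - [0,0,0]
    - [0,0,0]
  roll: [0,0,0,0,0,0]

```text
time: 2.9
eef_pos: [429.0, 29.6, 12.2]
tool_rot: [0.0, 0.997, 0.081, 0.001]
contact_force: [-0.3, -0.0, 0.5]
gripper_width: 60.1
finger_force: 0.0
```

Call:
play_rows:
  linear:
    - [0,0,0]
    - [0,0,0]
    - [0,0,0]
    - [0,0,0]
    - [0,0,0]
  roll: [0,0,0,0,0]
  gripper: 5
  force: 25

```text
time: 3.52
eef_pos: [427.5, 29.8, 10.6]
tool_rot: [-0.0, 0.997, 0.081, -0.0]
contact_force: [-1.3, 5.7, 3.6]
gripper_width: 14.6
finger_force: 3.0
```

Call:
play_rows:
  linear:
    - [0,0,0]
    - [0,0,0]
    - [0,0,-30]
    - [0,0,-40]
    - [43,-23,0]
    - [43,-23,0]
    - [43,-23,0]
    - [43,-23,0]
    - [41,-25,0]
    - [0,0,0]
    - [0,0,0]
  roll: [0,0,0,0,0,0,0,0,0,0,0]

```text
time: 4.9
eef_pos: [618.0, 179.2, 79.4]
tool_rot: [0.0, 0.997, 0.081, -0.001]
contact_force: [-0.8, -0.7, -1.9]
gripper_width: 13.9
finger_force: 25.0
```

Run:
```python
from h import *
totool((620.5,179.7,44),9.25)
a=save("wrist","pics/w2.png");b=save("side","pics/s2.png")
cv2.imwrite("pics/c2.png",np.hstack([a["color"],b["color"][:,100:388]]))
```

```text
t 4.9 tcp [618.  179.2  79.4] yaw 9.29 F [-0.8 -0.7 -1.9]
shift tool [ 2.6 -0.1 35.4] roll 0.04
```

View pics/c2.png

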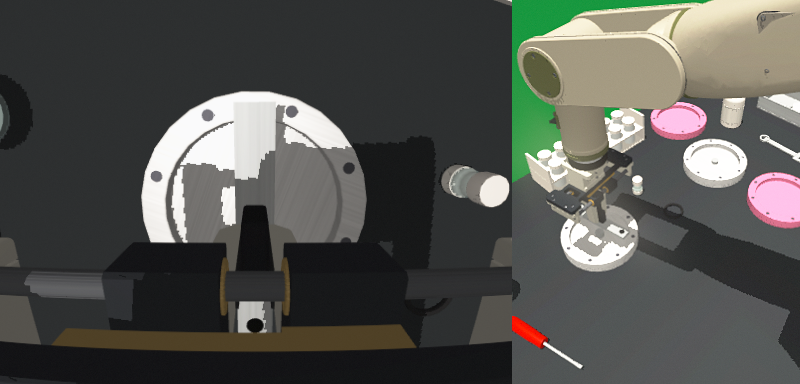

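The wrist view shows the bar held over flange_1, square between the fingers, with the hole at pixel (255,325) and the far end at y≈102. I'll check the along-bar centring and then lower it.

Run:
```python
from h import *
u=np.array([np.cos(np.radians(9.27)),np.sin(np.radians(9.27))]);c=np.array([618,179.2])
for z in(74,77,80):print(z,proj("pics/w2.png",[(*(c-68*u),z),(*(c+80*u),z),(*(c-68*u+1*u),z),(*(c+81*u),z)]).round(1).tolist())
```

```text
74 [[255.3, 324.4], [255.4, 103.7], [255.3, 323.2], [255.4, 101.9]]
77 [[255.3, 327.2], [255.4, 103.4], [255.3, 326.0], [255.4, 101.5]]
80 [[255.3, 330.2], [255.4, 103.0], [255.3, 329.0], [255.4, 101.1]]
```

Call:
play_rows:
  linear:
    - [2.5,0,15]
    - [0,0,10]
    - [0,0,5]
    - [0,0,3]
    - [0,0,0]
    - [0,0,0]
  roll: [0,0,0,0,0,0]

```text
time: 5.75
eef_pos: [621.7, 180.0, 48.1]
tool_rot: [-0.0, 0.997, 0.081, 0.0]
contact_force: [-0.1, -0.6, -2.1]
gripper_width: 13.6
finger_force: 25.0
```

Call:
play_rows:
  linear:
    - [0,0,1.5]
    - [0,0,1.5]
    - [0,0,0]
  roll: [0,0,0]

```text
time: 6.12
eef_pos: [621.3, 179.9, 44.4]
tool_rot: [0.0, 0.997, 0.081, -0.0]
contact_force: [0.9, -0.8, -2.0]
gripper_width: 13.9
finger_force: 25.0
```

Call:
play_rows:
  linear:
    - [0,0,1]
    - [0,0,0]
  roll: [0,0]

```text
time: 6.38
eef_pos: [621.3, 179.9, 43.5]
tool_rot: [0.0, 0.997, 0.081, -0.0]
contact_force: [-0.2, 0.4, -2.5]
gripper_width: 13.6
finger_force: 25.0
```

Call:
play_rows:
  linear:
    - [0,0,1]
    - [0,0,0]
  roll: [0,0]

```text
time: 6.62
eef_pos: [621.5, 179.9, 42.7]
tool_rot: [0.0, 0.997, 0.081, 0.0]
contact_force: [-0.5, -0.1, -0.8]
gripper_width: 13.8
finger_force: 25.0
```

Call:
play_rows:
  linear:
    - [0,0,0.7]
    - [0,0,0]
  roll: [0,0]

```text
time: 6.88
eef_pos: [621.5, 179.9, 42.7]
tool_rot: [0.0, 0.997, 0.081, 0.0]
contact_force: [-3.1, -0.6, 5.1]
gripper_width: 13.7
finger_force: 25.0
```

Call:
play_rows:
  linear:
    - [0,0,-0.5]
    - [0,0,0]
    - [0,0,0]
    - [0,0,0]
    - [0,0,0]
  roll: [0,0,0,0,0]
  gripper: 40

```text
time: 7.5
eef_pos: [621.4, 179.9, 42.4]
tool_rot: [0.0, 0.997, 0.081, -0.0]
contact_force: [0.6, -0.3, 0.3]
gripper_width: 40.0
finger_force: 0.0
```

Call:
play_rows:
  linear:
    - [0,0,-20]
    - [0,0,-40]
    - [0,0,-20]
    - [-35,0,0]
    - [-33,0,0]
    - [0,0,0]
    - [0,0,0]
  roll: [0,0,0,0,0,0,0]

```text
time: 8.38
eef_pos: [555.2, 169.1, 123.3]
tool_rot: [-0.0, 0.997, 0.081, 0.001]
contact_force: [0.3, 0.4, -0.7]
gripper_width: 39.8
finger_force: 0.0
```

Run:
```python
from h import *
totool((621.5-68*.987,179.9-68*.161,50),9.25)
a=save("wrist","pics/w3.png");b=save("side","pics/s3.png");c=save("top","pics/t3.png")
cv2.imwrite("pics/c3.png",np.hstack([a["color"],np.vstack([cv2.resize(b["color"][170:290,130:250],(288,192)),cv2.resize(c["color"][120:240,130:250],(288,192))])]))
```

```text
t 8.38 tcp [555.2 169.1 123.3] yaw 9.27 F [ 0.3  0.4 -0.7]
shift tool [-1.   0.1 73.3] roll 0.02
```

View pics/c3.png

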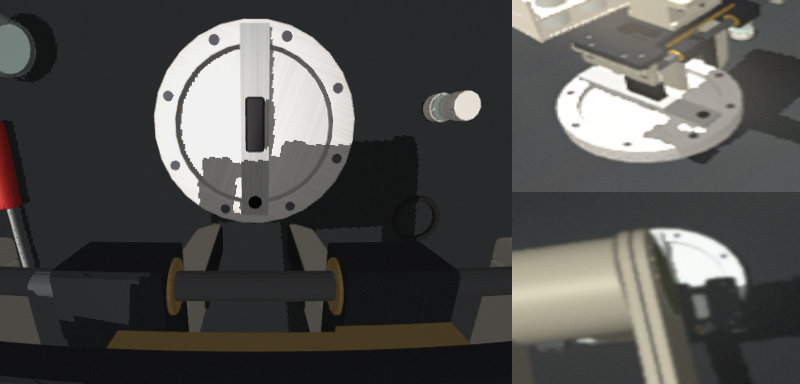

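The wrist view shows the bar lying free and centred across flange_1. The hole is at (255,202), and both ends are inside the rim (far end y≈23, near end y≈214).

Run:
```python
from h import *
p=back("pics/w3.png",[(255,202),(255,23),(255,214)],39);print(p.round(1))
c=(p[1]+p[2])/2;print("centre",c)
```

```text
[[555.3 169.2  39. ]
 [701.2 193.   39. ]
 [544.1 167.4  39. ]]
centre [622.66995233 180.18571363  39.        ]
```

Call:
play_rows:
  linear:
    - [-1,0,30]
    - [0,0,25]
    - [0,0,12]
    - [0,0,5]
    - [0,0,0]
    - [0,0,0]
  roll: [0,0,0,0,0,0]
  gripper: 0

```text
time: 9.28
eef_pos: [554.2, 169.0, 51.6]
tool_rot: [-0.0, 0.997, 0.081, 0.001]
contact_force: [0.6, -0.6, 0.0]
gripper_width: 0.4
finger_force: 0.0
```

Call:
play_rows:
  linear:
    - [0,0,4]
    - [0,0,4]
    - [0,0,1]
    - [0,0,0]
  roll: [0,0,0,0]

```text
time: 9.78
eef_pos: [553.2, 168.8, 41.3]
tool_rot: [0.0, 0.997, 0.081, -0.0]
contact_force: [-0.3, -0.3, -0.1]
gripper_width: 0.4
finger_force: 0.0
```

Call:
play_rows:
  linear:
    - [0,0,1]
    - [0,0,1]
    - [0,0,0]
  roll: [0,0,0]

```text
time: 10.15
eef_pos: [553.3, 168.9, 39.4]
tool_rot: [-0.0, 0.997, 0.081, 0.0]
contact_force: [-0.8, -0.3, 0.2]
gripper_width: 0.3
finger_force: 0.2
```

Call:
play_rows:
  linear:
    - [0,0,0.7]
    - [0,0,0.7]
    - [0,0,0]
  roll: [0,0,0]

```text
time: 10.52
eef_pos: [553.3, 168.8, 38.1]
tool_rot: [0.0, 0.997, 0.081, -0.0]
contact_force: [-0.9, -0.1, 0.3]
gripper_width: 0.2
finger_force: 0.7
```

Call:
play_rows:
  linear:
    - [0,0,0.7]
    - [0,0,0]
  roll: [0,0]

```text
time: 10.78
eef_pos: [553.4, 168.9, 38.0]
tool_rot: [-0.0, 0.997, 0.081, 0.0]
contact_force: [-4.1, -0.8, 7.2]
gripper_width: 0.5
finger_force: 3.4
```

Call:
play_rows:
  linear:
    - [0,0,0.3]
    - [0,0,0]
  roll: [0,0]

```text
time: 11.02
eef_pos: [553.3, 168.9, 37.9]
tool_rot: [0.0, 0.997, 0.081, 0.0]
contact_force: [-4.8, -0.6, 9.0]
gripper_width: 0.4
finger_force: 4.5
```

Call:
play_rows:
  linear:
    - [0,0,0.2]
    - [0,0,0]
    - [0,0,0]
    - [0,0,0]
  roll: [0,0,0,0]

```text
time: 11.52
eef_pos: [553.4, 168.9, 37.9]
tool_rot: [0.0, 0.997, 0.081, 0.0]
contact_force: [-4.7, -1.6, 9.9]
gripper_width: 0.1
finger_force: 5.2
```

Run:
```python
from h import *
a=save("wrist","pics/w4.png");print(bot.state()["contact_force"])
b=save("side","pics/s4.png");s3=cv2.imread("pics/s3.png")
Z=lambda i:cv2.resize(i[160:280,130:250],(400,400),interpolation=cv2.INTER_CUBIC)
cv2.imwrite("pics/c4.png",np.hstack([cv2.resize(a["color"],(400,300))[:, :],Z(b["color"])[:300]]))
print(proj("pics/w4.png",[(622.5+80*.987,180+80*.161,z) for z in(36,38,40,42,45)]).round(1).tolist())
print(bot.state()["contact_force"])
```

```text
[-5.9870348  -0.95378462 10.55942538]
[[255.6, -34.1], [255.6, -36.1], [255.6, -38.2], [255.6, -40.3], [255.6, -43.5]]
[-5.64205862 -2.56839589 10.97548761]
```

View pics/c4.png

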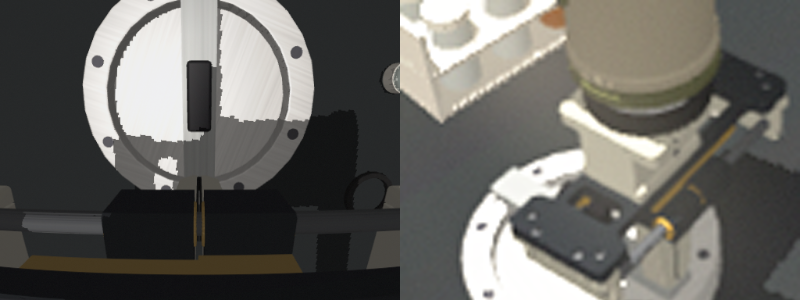

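The views show the closed fingers pressing the holed end; the far end is out of the wrist frame. I'll finish the hold.

Call:
play_rows:
  linear:
    - [0,0,0]
    - [0,0,0]
    - [0,0,0]
    - [0,0,0]
  roll: [0,0,0,0]

```text
time: 12.12
eef_pos: [553.4, 168.8, 37.9]
tool_rot: [0.0, 0.997, 0.081, 0.0]
contact_force: [-5.0, -1.4, 9.8]
gripper_width: 0.7
finger_force: 5.2
```

Call:
play_rows:
  linear:
    - [0,0,0]
    - [0,0,0]
    - [0,0,0]
    - [0,0,0]
  roll: [0,0,0,0]

```text
time: 12.62
eef_pos: [553.4, 168.9, 37.9]
tool_rot: [0.0, 0.997, 0.081, 0.0]
contact_force: [-5.1, -0.6, 10.3]
gripper_width: 0.5
finger_force: 5.2
```

Call:
play_rows:
  linear:
    - [0,0,-0.7]
    - [0,0,-1.5]
    - [0,0,-5]
    - [0,0,-20]
    - [0,0,-40]
    - [0,0,-17]
    - [0,0,0]
    - [0,0,0]
    - [0,0,0]
  roll: [0,0,0,0,0,0,0,0,0]

```text
time: 13.75
eef_pos: [552.1, 168.6, 119.2]
tool_rot: [0.0, 0.997, 0.081, -0.001]
contact_force: [-0.1, -0.3, -0.2]
gripper_width: 0.2
finger_force: 0.0
```

Run:
```python
from h import *
a=save("wrist","pics/w5.png");totool((621.5+68*.987,179.9+68*.161,50),9.25)
i=cv2.imread("pics/w3.png");cv2.imwrite("pics/c5.png",np.hstack([i[:250,130:380],a["color"][:250,130:380]]))
```

```text
t 13.8 tcp [552.3 168.6 119.4] yaw 9.27 F [-0.1  0.2  0.7]
shift tool [138.3   0.   69.1] roll 0.02
```

View pics/c5.png

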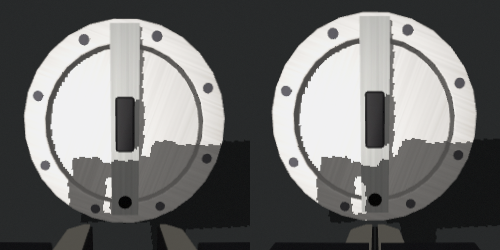

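Before (left) and after (right) show the bar unmoved and centred on flange_1, with the hole at (125,200). Now the plain end.

Call:
play_rows:
  linear:
    - [46,0,0]
    - [46,0,0]
    - [46,0,0]
    - [0,0,30]
    - [0,0,25]
    - [0,0,14]
    - [0,0,5]
    - [0,0,0]
    - [0,0,0]
  roll: [0,0,0,0,0,0,0,0,0]

```text
time: 14.92
eef_pos: [690.4, 191.3, 48.7]
tool_rot: [-0.0, 0.997, 0.081, 0.001]
contact_force: [-0.2, 0.0, -0.0]
gripper_width: 0.3
finger_force: 0.0
```

Call:
play_rows:
  linear:
    - [0,0,2]
    - [0,0,1]
    - [0,0,1]
    - [0,0,0]
  roll: [0,0,0,0]

```text
time: 15.42
eef_pos: [689.3, 191.0, 42.8]
tool_rot: [0.0, 0.997, 0.081, -0.0]
contact_force: [-0.3, 0.2, 0.8]
gripper_width: 0.3
finger_force: 0.0
```

Call:
play_rows:
  linear:
    - [0,0,1]
    - [0,0,1]
    - [0,0,0.5]
    - [0,0,0]
  roll: [0,0,0,0]

```text
time: 15.92
eef_pos: [689.4, 191.1, 40.4]
tool_rot: [0.0, 0.997, 0.081, -0.0]
contact_force: [0.3, -1.0, -0.0]
gripper_width: 0.8
finger_force: 0.0
```

Call:
play_rows:
  linear:
    - [0,0,0.7]
    - [0,0,0.7]
    - [0,0,0]
  roll: [0,0,0]

```text
time: 16.3
eef_pos: [689.5, 191.0, 39.1]
tool_rot: [0.0, 0.997, 0.081, 0.0]
contact_force: [0.5, -0.7, -0.1]
gripper_width: 0.7
finger_force: 0.1
```

Call:
play_rows:
  linear:
    - [0,0,0.7]
    - [0,0,0]
  roll: [0,0]

```text
time: 16.55
eef_pos: [689.5, 191.0, 38.4]
tool_rot: [-0.0, 0.997, 0.081, -0.0]
contact_force: [-0.8, -0.7, 0.7]
gripper_width: 0.3
finger_force: 0.1
```

Call:
play_rows:
  linear:
    - [0,0,0.7]
    - [0,0,0]
  roll: [0,0]

```text
time: 16.8
eef_pos: [689.6, 191.1, 38.1]
tool_rot: [-0.0, 0.997, 0.081, 0.0]
contact_force: [-1.8, -0.1, 3.7]
gripper_width: 0.2
finger_force: 1.8
```

Call:
play_rows:
  linear:
    - [0,0,0.6]
    - [0,0,0]
    - [0,0,0]
  roll: [0,0,0]

```text
time: 17.18
eef_pos: [689.6, 191.1, 38.0]
tool_rot: [-0.0, 0.997, 0.081, 0.0]
contact_force: [-3.6, -0.4, 7.6]
gripper_width: 0.3
finger_force: 3.5
```

Call:
play_rows:
  linear:
    - [0,0,0.35]
    - [0,0,0]
    - [0,0,0]
    - [0,0,0]
  roll: [0,0,0,0]

```text
time: 17.68
eef_pos: [689.7, 191.1, 38.0]
tool_rot: [-0.0, 0.997, 0.081, 0.0]
contact_force: [-5.0, -1.0, 9.1]
gripper_width: 0.6
finger_force: 4.4
```

Run:
```python
from h import *
b=save("side","pics/s6.png");print(bot.state()["contact_force"])
Z=lambda i:cv2.resize(i[190:280,140:260],(800,600),interpolation=cv2.INTER_CUBIC)
cv2.imwrite("pics/c6.png",np.hstack([cv2.resize(Z(cv2.imread(f)),(400,300)) for f in("pics/s3.png","pics/s6.png")]))
```

```text
[-4.52514151 -0.87250708  9.30752575]
```

Call:
play_rows:
  linear:
    - [0,0,0]
    - [0,0,0]
    - [0,0,0]
    - [0,0,0]
  roll: [0,0,0,0]

```text
time: 18.23
eef_pos: [689.6, 191.1, 38.0]
tool_rot: [-0.0, 0.997, 0.081, 0.0]
contact_force: [-3.6, -1.0, 8.9]
gripper_width: 0.6
finger_force: 4.4
```

Call:
play_rows:
  linear:
    - [0,0,0]
    - [0,0,0]
    - [0,0,0]
    - [0,0,0]
  roll: [0,0,0,0]

```text
time: 18.73
eef_pos: [689.7, 191.1, 38.0]
tool_rot: [0.0, 0.997, 0.081, 0.0]
contact_force: [-4.9, -0.2, 10.0]
gripper_width: 0.3
finger_force: 4.4
```

View pics/c6.png

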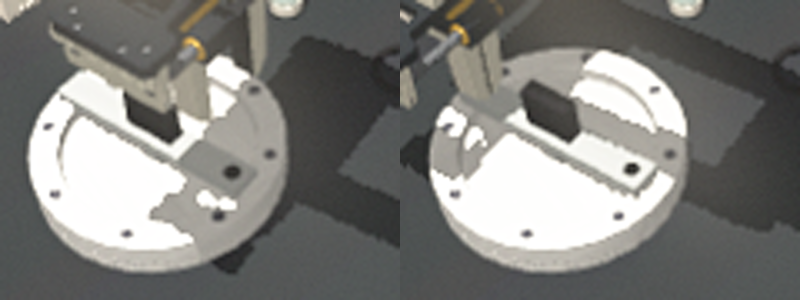

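The left crop (unpressed) has the hole at (232,172); the right one (plain end pressed) has it at (632,169), a small rise. I'll hold a little firmer, then back off a few mm and compare side pictures taken with the arm nearly in place.

Call:
play_rows:
  linear:
    - [0,0,0.15]
    - [0,0,0]
    - [0,0,0]
    - [0,0,0]
    - [0,0,0]
  roll: [0,0,0,0,0]

```text
time: 19.35
eef_pos: [689.7, 191.1, 38.0]
tool_rot: [-0.0, 0.997, 0.081, 0.0]
contact_force: [-4.8, -1.1, 9.4]
gripper_width: 0.6
finger_force: 4.8
```

Call:
play_rows:
  linear:
    - [0,0,0]
    - [0,0,0]
    - [0,0,0]
    - [0,0,0]
    - [0,0,0]
  roll: [0,0,0,0,0]

```text
time: 19.98
eef_pos: [689.7, 191.1, 38.0]
tool_rot: [0.0, 0.997, 0.081, 0.0]
contact_force: [-4.9, -0.7, 9.9]
gripper_width: 0.2
finger_force: 4.8
```

Run:
```python
from h import *
save("side","pics/p.png");print(bot.state()["contact_force"],bot.state()["time"])
```

```text
[-4.44153389 -1.55634847 10.15837177] 20.025
```

Call:
play_rows:
  linear:
    - [0,0,-0.8]
    - [0,0,-1.2]
    - [0,0,-3]
    - [0,0,-2]
    - [0,0,0]
    - [0,0,0]
    - [0,0,0]
    - [0,0,0]
    - [0,0,0]
    - [0,0,0]
    - [0,0,0]
    - [0,0,0]
  roll: [0,0,0,0,0,0,0,0,0,0,0,0]

```text
time: 21.52
eef_pos: [689.5, 191.1, 43.7]
tool_rot: [-0.0, 0.997, 0.081, 0.0]
contact_force: [-0.3, -0.2, 0.6]
gripper_width: 0.2
finger_force: 0.0
```

Run:
```python
from h import *
save("side","pics/r.png");print(bot.state()["contact_force"])
p,r=[cv2.cvtColor(cv2.imread(f"pics/{k}.png"),cv2.COLOR_BGR2GRAY).astype(np.float32) for k in"pr"]
u=np.array([.987,.161]);c=np.array([622,180.])
a=np.radians
for n,P in(("hole",(*(c-67*u),39)),("grip",(*c,60)),("rimL",(*(c+80*np.array([-.6,-.8])),29)),("rimR",(*(c+80*np.array([.1,-.99])),29))):
    x,y=proj("pics/p.png",[P])[0].round().astype(int); h=6 if n!="grip" else 8
    A=r[y-h:y+h+1,x-h:x+h+1]; B=p[y-h:y+h+1,x-h:x+h+1]
    w=np.eye(2,3,dtype=np.float32)
    try: cc,w=cv2.findTransformECC(A,B,w,cv2.MOTION_TRANSLATION)
    except Exception as e: cc=None
    print(n,(x,y),"shift r->p",w[:,2].round(2),cc,"maxdiff",np.abs(A-B).max())
print(proj("pics/p.png",[(*(c-67*u),39),(*(c-67*u),41.3)]).round(2).tolist(), proj("pics/p.png",[(*c,74),(*(c-1.4*u),74)]).round(2).tolist())
```

```text
[-0.48492076 -0.15332924  0.64142843]
hole (np.int64(209), np.int64(241)) shift r->p [-0.19 -0.91] 0.9380333739660182 maxdiff 139.0
grip (np.int64(185), np.int64(222)) shift r->p [-0.04  0.01] 0.9935840885309737 maxdiff 102.0
rimL (np.int64(221), np.int64(226)) shift r->p [0.37 0.53] 0.9824407468014196 maxdiff 76.0
rimR (np.int64(209), np.int64(211)) shift r->p [0.02 0.01] 0.9999798372897355 maxdiff 7.0
[[209.2, 240.87], [209.13, 240.25]] [[184.62, 218.07], [185.09, 218.33]]
```

With the plain end pressed, the holed end rises about 0.9 px (2–3 mm) while the rim stays put. So the bar rocks on flange_1. I'll retreat and check.

Call:
play_rows:
  linear:
    - [0,0,-25]
    - [0,0,-45]
    - [0,0,-30]
    - [-45,0,-20]
    - [-45,0,0]
    - [-45,0,0]
    - [-45,0,0]
    - [0,0,0]
    - [0,0,0]
    - [0,0,0]
    - [0,0,0]
    - [0,0,0]
  roll: [0,0,0,0,0,0,0,0,0,0,0,0]

```text
time: 23.08
eef_pos: [512.3, 162.1, 163.5]
tool_rot: [0.0, 0.997, 0.081, -0.0]
contact_force: [1.0, 0.5, -0.4]
gripper_width: 0.4
finger_force: 0.0
```

Run:
```python
from h import *
a=save("wrist","pics/w7.png");b=save("side","pics/s7.png")
cv2.imwrite("pics/c7.png",np.hstack([a["color"][:,100:400],b["color"][:,50:512]]))
```

```text
(no output)
```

View pics/c7.png

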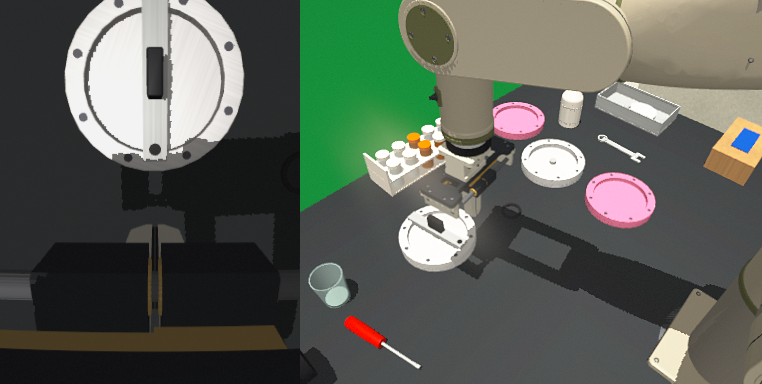

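The bar lies loose and centred on flange_1, with the hole at (155,150) inside the rim. The gripper is clear and nothing else in view has moved.

```bash
python3 -c "
from bench import bot
print(bot.sign_off())"
```

```text
the job is handed in; nothing more can be done
None
```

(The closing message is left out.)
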